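Draw a flat-pack laptop riser tight with its cam lock and gauge the seam

ROBOT

A 6-joint arm with a two-finger parallel gripper is mounted at the origin on the work surface. World frame = base frame: x ahead of the robot, y to its left, z up, the work surface at z = 0. Lengths are in m, angles in rad, forces in N, time in s.
With the tool pointing down it reaches from about 0.225 to 0.875 m from the base axis. Payload 3.4 kg.
Tool frame: the origin (TCP) lies at the very end of the fingers, on their centre line; the grasp point (between the pads) lies 19 mm behind it (manip.hold_point_z is the distance from the TCP to the grasp point, in m); z points along the fingers, y is the line along which they close (so a half turn about z gives the same grasp; the last joint's range is limited). The gripper opens to 85 mm and grips with 20 to 120 N. Pads are 22 mm wide; open, the fingers measure 114 mm over their backs; the gripper's body (76 mm by 85 mm) begins 54 mm behind the grasp point. The pads swing forward as they close: fully open they stand 13 mm farther back than shut.
Start: joints at [-1.413, 0.276, 1.505, -0, 1.361, -0.121], TCP at [0.158, -0.553, 0.231] pointing down, gripper open.
Joint ranges: [-2.89, 2.89], [-0.75, 2.08], [0.22, 2.7], [-1.18, 4.32], [0.11, 2.71], [-2.7, 2.7]. Speed limits (rad/s): [2.57, 2.57, 3.14, 3.14, 3.14, 3.14].

INTERFACE

Orientations are given as a unit quaternion [w, x, y, z].
In Python, from rig import readout, viewer, order, manip gives the robot as it stands. The module is installed in compiled form; this text tells all that it offers.
- The arm moves only by the tool send_rows, never from a script. Its arguments are lists of equal length, an entry for each row: "xyz": the shift along the world's x, y, z in m, a list of three; "delta_rot": the turn, a rotation vector about the world's x, y, z in degrees, a list of three. In form: {"xyz": [[tx, ty, tz], ...], "delta_rot": [[wx, wy, wz], ...]}. A call has 1 to 12 rows; each row shifts and turns the commanded pose from where the row before left it; what a row does not reach is not made up. A row lasts 1/10 s, in which the tool goes at most 50 mm and 8.59 degrees, less where a joint would pass 70% of its speed; a pose out of reach is approached as far as the arm can. A call with a gripper value outside its range is refused whole. "gripper" is the finger opening in m, from 0 to 0.0854, set as the call begins (left out, the last holds). The fingers move at their own pace and stop on an object; "force" is the grip in N (left out, the last holds). Time passes only in rows, so rows that do not move let the fingers close. It gives the time, the measured TCP pose, the force, the opening and the grip force at its end, in the units of the state.
- readout.get_state(): the state, without advancing time (a new reading comes with each control period).
- viewer.get_image(name): name is "scene" or "side" or "wrist"; returns a dict with "color" (400x640x3 uint8, red, green, blue), "depth" (400x640 float32, m along the optical axis (not along the pixel's ray), 0 where there is no reading), "K" (3x3 intrinsics, pixels), "camera_from_world" (4x4, takes a point from world to camera coordinates). Camera axes: x right, y up, looking along -z (the intrinsics and any distortion apply to the point x, -y, -z); pixel columns grow to the right and rows downward; lengths in m; the calibration is good to about 2 mm. The wrist camera is an equidistant fisheye: a pixel r from the principal point sees the ray r / f radians off the axis. A picture is of the moment at which its call begins.
- order.sign_off(): hands the job in; it is judged then, once.
The state is a dict: "clock": time; "qpos": joint angles; "qd": joint speeds; "effort": joint torques, N m; "position": TCP position; "ee_rot": TCP orientation; "contact_force": force on the tool from outside, world axes, zero at the start; "moment": the same for the moment, N m; "width": finger opening in m; "gripper_force": force on a finger pad.
Only numpy, scipy, OpenCV 4.12 (cv2) and the standard library are available. Lean on these libraries where they do the work, as an engineer would, in place of code of your own. Each camera call takes 0.05 s, during which the arm holds its last target. There are 200 camera calls.

TASK

The two halves of the plywood laptop riser stand loosely apart: turn the wing of the cam lock on its sloping top clockwise a quarter turn, fully to its stop, so that the halves are drawn tight together. Then pick up the feeler gauge and push the tip of its blade squarely and lightly against the closed seam in the riser's low front face, to feel that it jams and does not go in. Finally lay the gauge inside the shallow wooden tray and let go, leaving everything else on the table where it is.

Things in the scene. Friction and masses are not known exactly. Their poses are not given: they have to be found in the camera images.
- riser: Fixed half of a plywood laptop riser, filling y = 0 to 130 mm. Origin: on the table, foot of the front face, on the seam. x: level, inwards from the low front; y: away from the seam; z up. Both halves: vertical front face at x = 0, 36 mm high; top sloping up at 35 degrees from z = 40 at x = 0 to 145 mm at x = 150, then a vertical back. 15 mm boards, open ends. Cannot be shifted.
- half (a joint): The loose half (riser's -y side, 130 mm wide, same profile), sliding on dowels along the riser's y. In m: 0 = gap of 8 mm open, 0.008 = tight, its edge at riser y = 0. It moves only when the cam is turned, in proportion (pushing it does nothing).
- half_edge (a point): Point on the loose half's seam edge, on its front face (riser x = 0), 22 mm above the table.
- seam (a point): Point on the fixed half's seam edge, on its front face (riser x = 0, y = 0), 22 mm above the table. When the joint is tight the seam is a vertical line through it, from 0 to 36 mm height. Axes as riser.
- cam (a joint): Steel cam lock in the sloping top of the fixed half, rad: 0 = loose, wing pointing straight up the slope; grows clockwise, seen facing the slope from outside; 1.57 = locked, at a hard stop, wing level along the riser's y. Starts at 0.08 to 0.35; about 0.15 N m of friction; stays where it is left.
- cam_wing (a point): Middle of the cam's wing, on the cam's axis, at riser x 65, y 45, z 107 mm, 18 mm out from the slope. z: out of the slope along the turning axis, 35 degrees from vertical, leaning to the riser's front; x: along the wing; y: across it. The wing is a bar 40 long, 12 thick, reaching from 5 to 31 mm above the slope, on a disc 38 across, 5 mm thick.
- gauge: Feeler gauge, loose, about 90 g: a grey handle block 60 long (x), 20 wide (y), 32 mm high (z), and a steel blade on edge sticking out of its front, 60 long, 3 thick (y), 16 mm high (z), its middle 16 mm above the handle's underside. Origin: centre of the handle's underside; x points along the blade to its tip.
- gauge_tip (a point): Middle of the blade's tip, 90 mm ahead (x) of the gauge's origin and 16 mm above it.
- tray: Shallow open wooden tray, loose, 0.8 kg, outside 130 (x) by 170 (y) by 22 mm high, walls and floor 5 mm thick. Origin: centre of its underside. The gauge fits in it lengthwise along y.
- bowl: Bystander: green bowl, 170 mm across, 75 mm high. Origin: centre of the underside.
- remote: Bystander: black remote control, 150 (x) by 42 by 18 mm. Origin: centre of the underside.
- candle: Bystander: candle jar, 54 mm across, 70 mm high, in front of the riser's fixed half. Origin: centre of the underside.
- mug: Bystander: white mug, 72 mm across plus its handle (own +y side), 80 mm high, in front of the riser's loose half. Origin: centre of the underside.
- screwdriver: Bystander: screwdriver lying behind the riser.
- dowel_box: Bystander: cardboard box 60 by 90 by 35 mm, behind the riser.
Things that resemble listed ones, but are neither listed nor needed, are in the scene too. What is shaped like the gauge but pink is not meant. Several things have the shape of the tray; the one meant has the colours described above.

How it is judged:
On the way, in this order (a step that is already met when the one before it is completed fails the run):
1. the cam is turned to its stop and the halves are drawn tight, before the gauge is tried (value of joint cam above 1.4 rad and value of joint half above 0.0065 m), for 0.2 s.
2. the held gauge's blade tip presses squarely on the closed seam from the front and does not go in (all of step 1 and x of gauge_tip in the frame of riser between -0.008 and 0.005 m and y of gauge_tip in the frame of riser between -0.008 and 0.008 m and z of gauge_tip in the frame of riser between 0.004 and 0.04 m and angle between the x axis of gauge and the x axis of riser, either way round below 0.26 rad and x of gauge in the frame of riser below -0.05 m and contact force between gauge and riser above 0.5 N and contact force between gauge and the fingers above 1 N).
At the end, for the whole second after the job is handed in: Cam past 1.40 rad and loose half drawn in more than 6.5 of its 8 mm; gauge released and at rest, handle and blade tip within the walls of the tray and low in it (tip under 32 mm, handle origin under 25 mm above the tray underside), on edge or on its side; tray level (all of step 1 and x of gauge in the frame of tray between -0.06 and 0.06 m and y of gauge in the frame of tray between -0.08 and 0.08 m and x of gauge_tip in the frame of tray between -0.063 and 0.063 m and y of gauge_tip in the frame of tray between -0.083 and 0.083 m and z of gauge_tip in the frame of tray between 0 and 0.032 m and z of gauge in the frame of tray between 0 and 0.025 m and contact force between gauge and the fingers below 0.1 N and linear speed of gauge below 0.02 m/s and angle between tray's own z axis and vertical below 0.1 rad); the robot touches nothing.
It fails at once if a bystander (bowl, remote, candle jar, mug, screwdriver or cardboard box) is moved more than 3 cm (distance of any of bowl, remote, candle, mug, screwdriver, dowel_box from where it was at the start of the episode above 0.03 m).
It fails at once if the tray is moved more than 4 cm (distance of tray from where it was at the start of the episode above 0.04 m).
It fails at once if the gauge is rammed against the riser with over 45 N (contact force between gauge and riser above 45 N).
It also fails if it takes over 64 s, if anything falls off the work surface, if the arm or the gripper's body presses on something with over 40 N, if the wrist force passes 120 N, or if a joint passes its speed limit or range.

## Working session

There is one attempt and no reset: what is moved stays moved. The work goes in short steps, Python scripts to look and compute and a tool call to move; the robot and the scene stay as the last step left them, time stands still between calls to the robot, and variables do not carry over. Pictures are saved under pics/ and viewed, at most 10 in all, crops included, and the job is handed in when it is done.

Besides the shell and the picture viewer there is one more tool, called after ">>>" as name(argument=value, ...) on one line, values as JSON. send_rows: Moves the arm, as the interface text tells. Its arguments: {"type":"object","properties":{"xyz":{"type":"array"},"delta_rot":{"type":"array"},"gripper":{"type":"number"},"force":{"type":"number"}},"required":["xyz","delta_rot"]}

```bash
mkdir -p pics; cat > h.py <<'E'
import numpy as np, cv2, pickle
from rig import readout, viewer, order, manip
def snap(n,tag):
    d=viewer.get_image(n); pickle.dump(d,open(f'{tag}.pkl','wb'))
    cv2.imwrite(f'pics/{tag}.png',d['color'][:,:,::-1]); return d
def load(t): return pickle.load(open(f'{t}.pkl','rb'))
def cloud(d):
    # world points per pixel (pinhole)
    K=d['K'];h,w=d['depth'].shape;u,v=np.meshgrid(np.arange(w),np.arange(h));z=d['depth']
    P=np.stack([(u-K[0,2])/K[0,0]*z,-(v-K[1,2])/K[1,1]*z,-z,np.ones_like(z)],-1)
    return (P@np.linalg.inv(d['camera_from_world']).T)[...,:3]
E
python3 - <<'E'
from h import *
for n in('scene','side'):
    d=snap(n,n+'0'); print(np.round(d['K'],1).tolist(), np.round(np.linalg.inv(d['camera_from_world']),3).tolist())
a=np.vstack([cv2.imread(f'pics/{n}0.png') for n in('scene','side')])
print(readout.get_state(), manip.hold_point_z)
E
```

```text
[[396.3, 0.0, 318.8], [0.0, 396.3, 203.8], [0.0, 0.0, 1.0]] [[-0.843, -0.387, 0.373, 0.862], [0.537, -0.625, 0.566, 0.52], [0.014, 0.678, 0.735, 0.824], [0.0, 0.0, 0.0, 1.0]]
[[511.5, 0.0, 320.4], [0.0, 511.5, 197.9], [0.0, 0.0, 1.0]] [[0.953, 0.205, -0.222, 0.094], [-0.302, 0.608, -0.734, -1.232], [-0.015, 0.767, 0.642, 1.171], [0.0, 0.0, 0.0, 1.0]]
{'clock': 0.1, 'qpos': array([-1.41300842e+00,  2.76526856e-01,  1.50601752e+00,  7.87698852e-07,
        1.36071672e+00, -1.21000380e-01]), 'qd': array([ 0.00069043, -0.00238425, -0.00325549,  0.00046945,  0.00146931,
       -0.00022265]), 'effort': array([ 9.47734807e-04, -4.17699838e+01, -2.46405333e+01, -1.54187142e-04,
        5.78054940e-03,  9.55122232e-06]), 'position': array([ 0.15815332, -0.55232067,  0.23052464]), 'ee_rot': array([-8.34086532e-04,  9.90300024e-01,  1.38943031e-01, -1.49585345e-05]), 'contact_force': array([ 0.55055524, -0.87320983, -0.05620467]), 'moment': array([ 0.03641098,  0.00809848, -0.06161007]), 'gripper_force': 0.0, 'width': 0.08530474065578551} 0.0187
```

View pics/scene0.png

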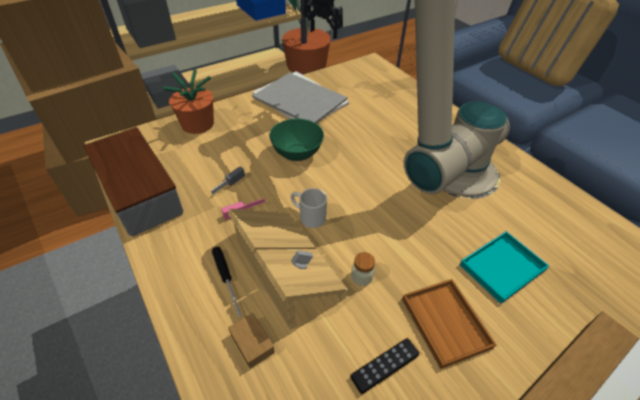

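View pics/side0.png

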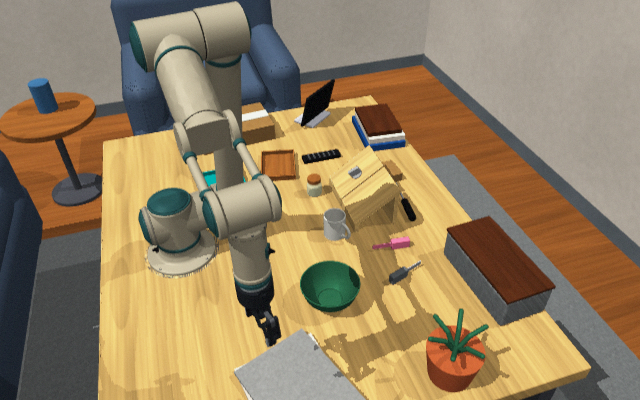

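The scene view shows the riser (290,260) with the cam at (302,259), the mug (313,207) and the candle (363,267). The wooden tray is at (447,322), the grey gauge at (228,182) and the pink decoy at (242,207). Next I'll measure these with depth.

```bash
python3 - <<'E'
from h import *
for n,box in (('scene0',(200,150,400,320)),('side0',(300,130,460,300))):
    d=load(n);P=cloud(d)
    x0,y0,x1,y1=box
    c=cv2.resize(d['color'][y0:y1,x0:x1,::-1],None,fx=4,fy=4,interpolation=cv2.INTER_CUBIC)
    cv2.imwrite(f'pics/{n}c.png',c[:600,:800])
d=load('scene0');P=cloud(d)
pts=dict(table=(380,210),candle=(364,258),mug=(313,193),tray=(447,322),gh=(236,174),gt=(213,192),cam=(303,256),slope=(280,270),slope2=(265,240),bowl=(297,125))
for k,(u,v) in pts.items(): print(k,np.round(P[v,u],4))
d=load('side0');P=cloud(d)
for k,(u,v) in dict(gh=(399,275),gt=(419,264),cam=(354,172),tray=(279,165),candle=(314,178),sl=(345,190),sl2=(370,165)).items(): print('side',k,np.round(P[v,u],4))
E
```

```text
table [ 0.3112 -0.0038  0.0009]
candle [0.4821 0.1379 0.0708]
mug [ 0.4681 -0.1062  0.0642]
tray [0.3967 0.3398 0.0066]
gh [ 0.6005 -0.3177  0.0301]
gt [ 0.6819 -0.3002  0.0141]
cam [0.6145 0.0873 0.1172]
slope [0.6774 0.1006 0.1308]
slope2 [0.6658 0.0096 0.123 ]
bowl [ 0.3442 -0.4026  0.0534]
side gh [ 0.6037 -0.3317  0.0245]
side gt [ 0.685  -0.3009  0.0125]
side cam [0.6126 0.0778 0.1101]
side tray [0.4055 0.3397 0.007 ]
side candle [0.4864 0.1385 0.071 ]
side sl [0.5702 0.0489 0.0637]
side sl2 [0.6717 0.0799 0.1245]
```

View pics/scene0c.png

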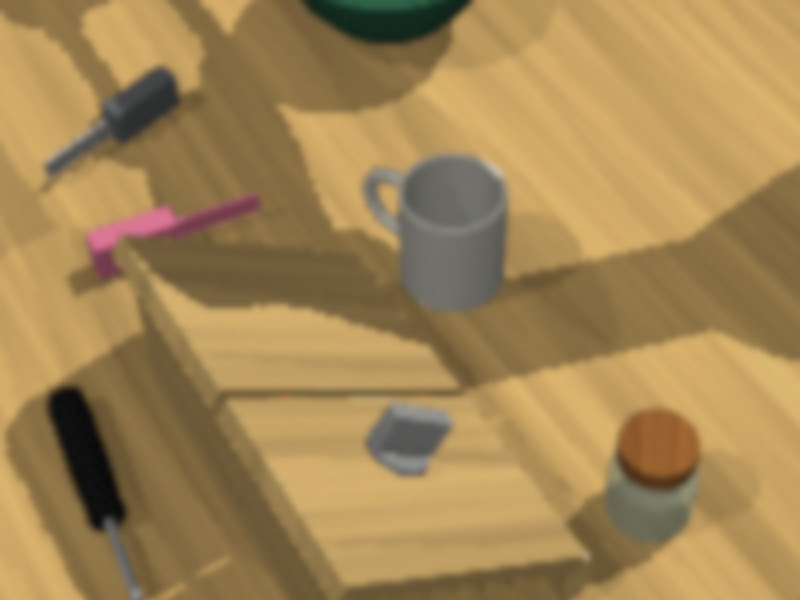

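View pics/side0c.png

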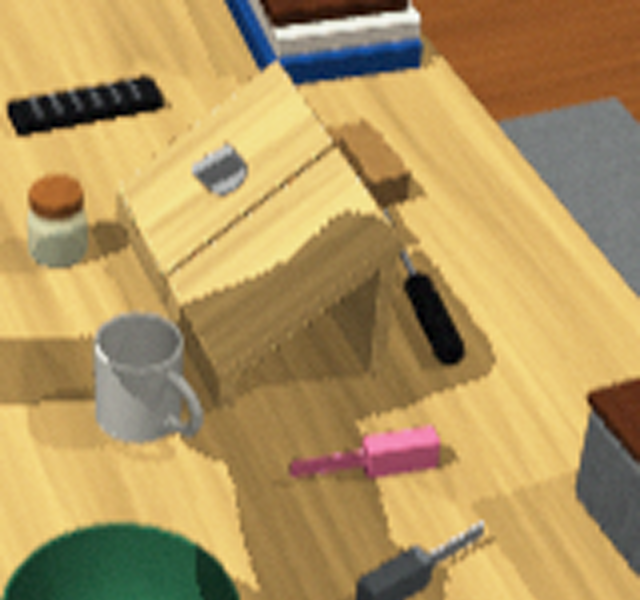

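```bash
cat > fit.py <<'E'
from h import *
from scipy.optimize import least_squares
t=np.tan(np.radians(35))
S=load('scene0');D=load('side0');PS,PD=cloud(S),cloud(D)
def poly(P,pts):
    m=np.zeros(P.shape[:2],np.uint8);cv2.fillPoly(m,[np.array(pts)],1);q=P[m>0];return q[q[:,2]>-.02]
A=poly(PS,[(263,255),(285,252),(287,262),(305,270),(318,258),(335,285),(290,290)])
B=poly(PD,[(333,180),(345,165),(368,150),(380,165),(365,172),(350,182),(343,192)])
# also loose half
A2=poly(PS,[(258,235),(270,232),(300,242),(260,245)])
for nm,Q in(('A',A),('B',B),('A2',A2),('AB',np.vstack([A,B]))):
    f=lambda p:Q[:,2]-(.040+t*((Q[:,0]-.55)*np.cos(p[0])+(Q[:,1]-.05)*np.sin(p[0])-p[1]))
    r=least_squares(f,[0,0],loss='soft_l1',f_scale=.002);print(nm,len(Q),np.degrees(r.x[0]),r.x[1],np.std(f(r.x)))
yaw,c=r.x
ex=np.array([np.cos(yaw),np.sin(yaw),0]);ey=np.array([-ex[1],ex[0],0])
def rx(p): return (p-[.55,.05,0])@ex-c
def plane_hit(d,u,v):
    K=d['K'];M=np.linalg.inv(d['camera_from_world']);r=M[:3,:3]@[(u-K[0,2])/K[0,0],-(v-K[1,2])/K[1,1],-1];o=M[:3,3]
    n=np.array([-t*ex[0],-t*ex[1],1]);p0=np.array([.55,.05,0])+c*ex+[0,0,.04]
    return o+r*((p0-o)@n)/(r@n)
# seam pixels (crop/4 + offset) and outer end
for nm,d,u,v in(('S seam',S,200+240/4,150+396/4),('S seam',S,200+400/4,150+394/4),('S seam',S,200+340/4,150+394/4),
  ('D seam',D,300+330/4,130+146/4),('D seam',D,300+250/4,130+205/4),('D seam',D,300+180/4,130+262/4),
  ('S end',S,200+342/4,150+585/4),('S end',S,200+580/4,150+557/4),('D end',D,300+278/4,130+67/4),('D end',D,300+125/4,130+190/4),('S loose',S,200+125/4,150+245/4),('D loose',D,300+392/4,130+236/4)):
    p=plane_hit(d,u,v);print(nm,np.round(p,4),'riser x',round(rx(p),4),'y',round((p-[.55,.05,0])@ey,4))
E
python3 fit.py; python3 - <<'E'
from h import *
for n,u0,v0,u1,v1 in(('scene0',205,160,250,200),('side0',385,255,425,287)):
    d=load(n);P=cloud(d);c=d['color'].astype(int)
    m=np.zeros(P.shape[:2],bool);m[v0:v1,u0:u1]=1
    m&=(abs(c[...,0]-c[...,2])<25)
    q=P[m];q=q[(q[:,2]>.004)&(q[:,2]<.045)]
    top=q[q[:,2]>.0275];bl=q[(q[:,0]>.64)]
    print(n,len(q),'top',len(top),top.mean(0),top.min(0),top.max(0),'\n blade',len(bl),bl.mean(0),bl.min(0),bl.max(0))
    print('tip',q[np.argmax(q[:,0])])
E
```

```text
A 1454 0.37144740412918337 -0.002482530338234218 0.04156563364263512
B 823 -9.477449491946482 -0.013762329109838219 0.10041819472346869
A2 354 3.36280957503527 -0.006078010347909206 0.028807805522474285
AB 2277 -1.3558508133278555 -0.004374725596097154 0.07487887150010296
S seam [0.691  0.0391 0.1419] riser x 0.1456 y -0.0076
S seam [0.5946 0.0393 0.0744] riser x 0.0492 y -0.0096
S seam [0.6326 0.0386 0.1011] riser x 0.0873 y -0.0094
D seam [0.6964 0.0317 0.1458] riser x 0.1512 y -0.0148
D seam [0.6277 0.035  0.0977] riser x 0.0824 y -0.0131
D seam [0.5645 0.0326 0.0535] riser x 0.0193 y -0.0171
S end [0.7013 0.1679 0.147 ] riser x 0.1528 y 0.1214
S end [0.5562 0.1701 0.0454] riser x 0.0077 y 0.1202
D end [0.699  0.1554 0.1456] riser x 0.1508 y 0.1089
D end [0.5554 0.1536 0.0451] riser x 0.0073 y 0.1037
S loose [ 0.7007 -0.0831  0.1508] riser x 0.1582 y -0.1295
D loose [ 0.6952 -0.0966  0.1472] riser x 0.153 y -0.1432
scene0 255 top 87 [ 0.60485312 -0.32151619  0.03261448] [ 0.57793999 -0.33604688  0.02751289] [ 0.63103545 -0.30972119  0.0379651 ] 
 blade 50 [ 0.66206099 -0.30625321  0.01820762] [ 0.64074629 -0.31356813  0.01025003] [ 0.68450125 -0.29826135  0.02598943]
tip [ 0.68450125 -0.30088834  0.01490192]
side0 224 top 102 [ 0.60251879 -0.32866511  0.03320851] [ 0.57352041 -0.34213102  0.02768851] [ 0.65736493 -0.31287364  0.03984155] 
 blade 32 [ 0.6640469  -0.30636647  0.01755714] [ 0.64095227 -0.31504863  0.00906353] [ 0.68826564 -0.29402099  0.02984339]
tip [ 0.68826564 -0.29402099  0.01323095]
```

>>> send_rows(xyz=[[0.015, 0.03, 0.03], [0.02, 0.035, 0.02], [0.02, 0.035, 0.02], [0.02, 0.035, 0.02], [0.02, 0.035, 0.02], [0.02, 0.04, 0.02], [0.02, 0.04, 0.01], [0.02, 0.04, 0], [0.02, 0.04, 0], [0.02, 0.04, 0], [0.02, 0.04, 0], [0.02, 0.04, 0]], delta_rot=[[0, 0, -2], [0, 0, -2], [0, 0, -2], [0, 0, -2], [0, 0, -2], [0, 0, -2], [0, 0, -2], [0, 0, -2], [0, 0, 0], [0, 0, 0], [0, 0, 0], [0, 0, 0]])

```text
clock: 1.3
position: [0.3934, -0.101, 0.3712]
ee_rot: [0.0, 1.0, -0.0, -0.0]
contact_force: [0.6, 0.2, 0.3]
width: 0.0856
gripper_force: 0.0
```

>>> send_rows(xyz=[[0.03, 0.03, 0], [0.03, 0.03, 0], [0.03, 0.03, 0], [0.02, 0.02, 0], [0, 0, 0], [0, 0, 0]], delta_rot=[[0, 0, 0], [0, 0, 0], [0, 0, 0], [0, 0, 0], [0, 0, 0], [0, 0, 0]])

```text
clock: 1.9
position: [0.503, 0.0074, 0.3706]
ee_rot: [0.0, 1.0, 0.0, -0.001]
contact_force: [0.1, 0.4, 0.0]
width: 0.0854
gripper_force: 0.0
```

```bash
python3 - <<'E'
from h import *
d=snap('wrist','w1');print(d['K'],np.round(np.linalg.inv(d['camera_from_world']),3));s=readout.get_state();print(s['position'],s['ee_rot'],s['qpos'])
E
```

```text
[[309.70691629   0.         316.10143195]
 [  0.         309.70691629 203.62416131]
 [  0.           0.           1.        ]] [[ 0.001  0.948  0.319  0.585]
 [-1.     0.001  0.001  0.008]
 [ 0.    -0.319  0.948  0.513]
 [ 0.     0.     0.     1.   ]]
[0.50260783 0.00689342 0.37087838] [ 2.71451137e-04  9.99999595e-01 -1.68765530e-04 -8.41658330e-04] [-1.24247905e-01  1.17623612e-01  1.37368245e+00 -7.49520336e-04
  1.65188975e+00  1.44682584e+00]
```

View pics/w1.png

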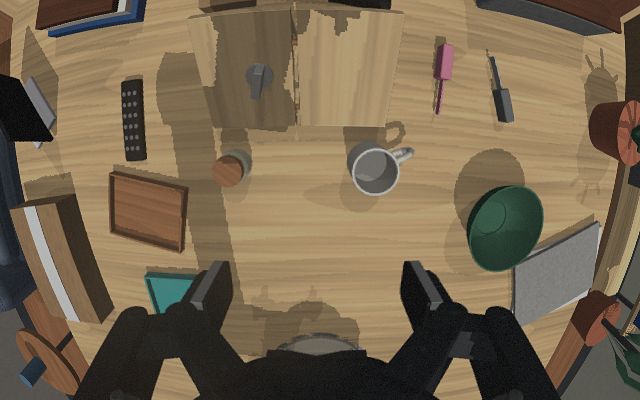

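The wrist view shows the riser with its seam at column 296, the cam at (258,80) and the candle at (228,170). The mug is at (375,170), the gauge has its handle at (505,105) and its tip at (489,52), and the tray is at (148,212). I'll enlarge the riser and the gauge.

```bash
python3 - <<'E'
import cv2,numpy as np
i=cv2.imread('pics/w1.png')
f=lambda x0,y0,w,h,s:cv2.resize(i[y0:y0+h,x0:x0+w],None,fx=s,fy=s,interpolation=cv2.INTER_CUBIC)
c=np.zeros((600,800,3),np.uint8)
c[:405,:690]=f(180,0,230,135,3)
c[405:600,0:200]=f(235,50,50,48,4)[:195,:200] if 0 else cv2.resize(i[55:104,233:283],(200,195),interpolation=cv2.INTER_CUBIC)
c[410:600,210:400]=f(480,42,38,38,5)
c[410:600,410:600]=f(482,88,38,38,5)
c[410:600,605:795]=cv2.resize(i[165:260,101:196],(190,190),interpolation=cv2.INTER_CUBIC)
cv2.imwrite('pics/w1c.png',c)
E
```

```text
(no output)
```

View pics/w1c.png

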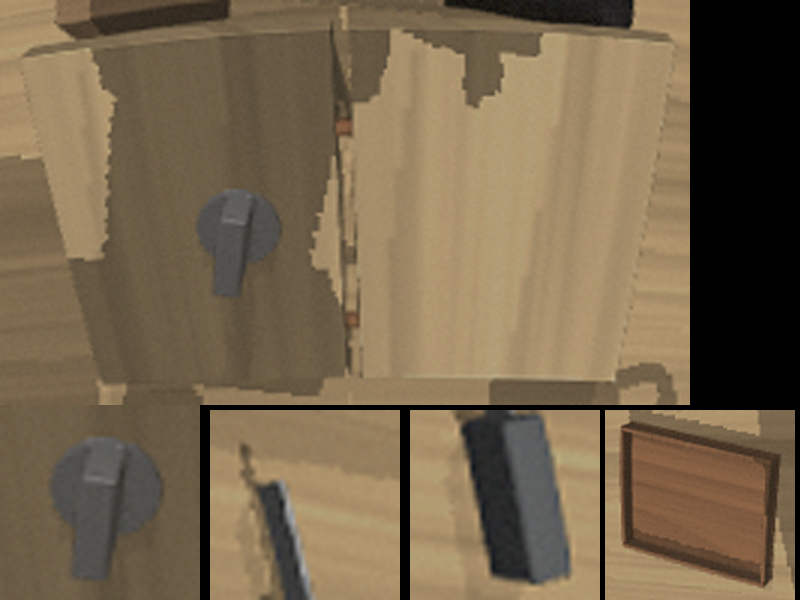

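```bash
cat >> h.py <<'E'
def ray(d,u,v):
    K=d['K'];M=np.linalg.inv(d['camera_from_world']);x,y=(u-K[0,2])/K[0,0],(v-K[1,2])/K[1,1];r=np.hypot(x,y)
    s=np.sin(r)/r if r>1e-9 else 1
    return M[:3,3],M[:3,:3]@[x*s,-y*s,-np.cos(r)]
def atz(d,u,v,z):
    o,r=ray(d,u,v);return o+r*(z-o[2])/r[2]
def atpl(d,u,v,p0,n):
    o,r=ray(d,u,v);return o+r*((p0-o)@n)/(r@n)
E
python3 - <<'E'
from h import *
d=load('w1')
R=lambda a,b:(180+a/3,b/3)
for k,(a,b),z in(('fix front',(100,380),.04),('fix back',(22,50),.145),('fixseam front',(347,375),.04),('fixseam back',(333,30),.145),('loose seam front',(360,375),.04),('loose front',(615,378),.04),('loose back',(672,38),.145)):
    print(k,np.round(atz(d,*R(a,b),z),4))
for k,(u,v),z in(('g1',(501,90),.032),('g2',(508.4,89.6),.032),('g3',(513.6,121),.032),('g4',(507,122),.032),('tip',(493.2,57),.024)):print(k,np.round(atz(d,u,v,z),4))
# tray rim outer corners at z .022 (crop scale 2, offset 101,165, pic origin 605,410)
for a,b in((622,424),(779,456),(768,585),(623,545)):print('tray',np.round(atz(d,101+(a-605)/2,165+(b-410)/2,.022),4))
for k,(u,v),z in(('candle',(227,171),.07),('mug',(375,172),.08)):print(k,np.round(atz(d,u,v,z),4))
for a,b in((236,222),(227,296)): 
    # wing top plane: 31mm out of slope; approx yaw 0, x0=.548
    t=np.radians(35);n=np.array([-np.sin(t),0,np.cos(t)]);p0=np.array([.548,0,.04])+n*.031
    print('wing',np.round(atpl(d,*R(a,b),p0,n),4))
E
```

```text
fix front [0.5526 0.1694 0.04  ]
fix back [0.7033 0.1668 0.145 ]
fixseam front [0.551 0.039 0.04 ]
fixseam back [0.6988 0.0375 0.145 ]
loose seam front [0.5509 0.0324 0.04  ]
loose front [ 0.5514 -0.098   0.04  ]
loose back [ 0.7014 -0.0967  0.145 ]
g1 [ 0.6287 -0.3093  0.032 ]
g2 [ 0.6317 -0.3256  0.032 ]
g3 [ 0.5773 -0.3416  0.032 ]
g4 [ 0.5739 -0.3267  0.032 ]
tip [ 0.6862 -0.2963  0.024 ]
tray [0.4823 0.4014 0.022 ]
tray [0.4477 0.2314 0.022 ]
tray [0.3204 0.2629 0.022 ]
tray [0.3561 0.4314 0.022 ]
candle [0.4869 0.1418 0.07  ]
mug [ 0.4871 -0.0773  0.08  ]
wing [0.6222 0.0782 0.1298]
wing [0.5918 0.0864 0.1085]
```

>>> send_rows(xyz=[[0.0035, 0.0064, -0.008], [0.0035, 0.0064, -0.008], [0.0035, 0.0064, -0.008], [0.0035, 0.0064, -0.008], [0.0035, 0.0064, -0.008], [0.0035, 0.0064, -0.008], [0.0035, 0.0064, -0.008], [0.0035, 0.0064, -0.008], [0.0035, 0.0064, -0.008], [0.0035, 0.0064, -0.008], [0.0035, 0.0064, -0.008], [0.0035, 0.0064, -0.008]], delta_rot=[[0, 0, 8.4], [0, 0, 8.4], [0, 0, 8.4], [0, 0, 8.4], [0, 0, 8.4], [0, 0, 8.4], [0, 0, 8.4], [0, 0, 8.4], [0, 0, 8.4], [0, 0, 8.4], [0, 0, 8.4], [0, 0, 8.4]])

```text
clock: 3.15
position: [0.5446, 0.0827, 0.2755]
ee_rot: [0.0, 0.636, 0.772, -0.0]
contact_force: [-0.3, 0.2, -0.5]
width: 0.0855
gripper_force: 0.0
```

>>> send_rows(xyz=[[0, 0, 0], [0, 0, 0], [0, 0, 0], [0, 0, 0], [0, 0, 0], [0, 0, 0], [0, 0, 0], [0, 0, 0], [0, 0, 0]], delta_rot=[[0, 0, 8.4], [0, 0, 8.4], [0, 0, 8.4], [0, 0, 8.4], [0, 0, 8.4], [0, 0, 8.4], [0, 0, 8.4], [0, 0, 8.0], [0, 0, 0]])

```text
clock: 4.05
position: [0.5445, 0.0826, 0.2758]
ee_rot: [0.0, 0.109, 0.994, -0.0]
contact_force: [-0.4, -0.4, -0.1]
width: 0.0854
gripper_force: 0.0
```

>>> send_rows(xyz=[[0.004, 0, -0.018], [0.004, 0, -0.018], [0.004, 0, -0.019], [0.004, 0, -0.019], [0.003, 0, -0.02], [0, 0, 0]], delta_rot=[[0, -7, 0], [0, -7, 0], [0, -7, 0], [0, -7, 0], [0, -7, 0], [0, 0, 0]])

```text
clock: 4.65
position: [0.5541, 0.0826, 0.1757]
ee_rot: [0.282, 0.105, 0.953, 0.03]
contact_force: [-0.9, 0.2, -0.9]
width: 0.0852
gripper_force: 0.0
```

```bash
python3 - <<'E'
from h import *
from scipy.spatial.transform import Rotation as R
d=snap('wrist','w2');s=readout.get_state();q=s['ee_rot'];M=R.from_quat(q[[1,2,3,0]]).as_matrix();print(s['position'],s['qpos'],'\n',M)
o=np.array([.616,.084,.107]);n=np.array([-np.sin(np.radians(35)),0,np.cos(np.radians(35))])
v=s['position']-o;print('along n',v@n,'off',v-(v@n)*n)
E
```

```text
[0.55957717 0.08284913 0.1804618 ] [ 0.03922689  0.06683922  2.08039809 -0.05849815  0.41332397 -1.26503287] 
 [[-0.81506663  0.18284202  0.5497592 ]
 [ 0.21765138  0.97602468 -0.00192438]
 [-0.5369304   0.11808736 -0.83532097]]
along n 0.09253919051867852 off [-0.00334453 -0.00115087 -0.00234187]
```

View pics/w2.png

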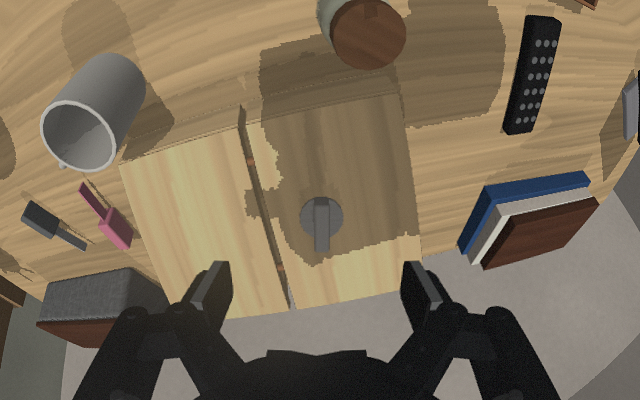

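The wing appears aligned with the finger plane, centred at about column 322 and spanning rows 203 to 250. The pads are centred at 317. I'll check the residual offset.

```bash
python3 - <<'E'
from h import *
d=load('w2')
t=np.radians(35);n=np.array([-np.sin(t),0,np.cos(t)]);C=np.array([.616,.084,.107])
for k,p,h in(('wing top ',(321.5,206),.013),('wing mid',(321.5,222),.013),('wing far',(321.5,250),.013),('disc l',(300,216),-.013),('disc r',(343,216),-.013),('seam',(243,130),-.018),('seamback',(290,308),-.018),('corner',(421,250),-.018),('frontcorner',(400,92),-.018)):
    q=atpl(d,*p,C+h*n,n);print(k,np.round(q-C,4),np.round(q,4))
s=readout.get_state();v=s['position']-C;print(s['position'],s['clock'],v-(v@n)*n,v@n)
E
```

```text
wing top  [-0.0232  0.0044 -0.0004] [0.5928 0.0884 0.1066]
wing mid [-0.0129  0.0017  0.0068] [0.6031 0.0857 0.1138]
wing far [ 0.0061 -0.0033  0.0201] [0.6221 0.0807 0.1271]
disc l [ 0.002  -0.0169 -0.0145] [0.618  0.0671 0.0925]
disc r [ 0.0084  0.019  -0.01  ] [0.6244 0.103  0.097 ]
seam [-0.0623 -0.0471 -0.0656] [0.5537 0.0369 0.0414]
seamback [ 0.0821 -0.0506  0.0355] [0.6981 0.0334 0.1425]
corner [0.0534 0.0851 0.0154] [0.6694 0.1691 0.1224]
frontcorner [-0.065   0.0871 -0.0675] [0.551  0.1711 0.0395]
[0.55957717 0.08284913 0.1804618 ] 4.7 [-0.00334453 -0.00115087 -0.00234187] 0.09253919051867852
```

>>> send_rows(xyz=[[0.013, 0.001, -0.018], [0.013, 0.001, -0.018], [0.013, 0, -0.018], [0.012, 0, -0.018], [0.007, 0, -0.011], [0, 0, 0], [0, 0, 0]], delta_rot=[[0, 0, 0], [0, 0, 0], [0, 0, 0], [0, 0, 0], [0, 0, 0], [0, 0, 0], [0, 0, 0]])

```text
clock: 5.4
position: [0.6238, 0.0854, 0.1021]
ee_rot: [0.29, 0.104, 0.951, 0.031]
contact_force: [-0.3, 0.2, 0.1]
width: 0.0854
gripper_force: 0.0
```

>>> send_rows(xyz=[[0, 0, 0], [0, 0, 0], [0, 0, 0], [0, 0, 0], [0, 0, 0], [0, 0, 0], [0, 0, 0], [0, 0, 0]], delta_rot=[[0, 0, 0], [0, 0, 0], [0, 0, 0], [0, 0, 0], [0, 0, 0], [0, 0, 0], [0, 0, 0], [0, 0, 0]], gripper=0.0, force=40)

```text
clock: 6.2
position: [0.6216, 0.0835, 0.1012]
ee_rot: [0.289, 0.104, 0.951, 0.03]
contact_force: [-4.8, -13.9, 7.0]
width: 0.0118
gripper_force: 41.1
```

>>> send_rows(xyz=[[0, -0.001, 0], [0, -0.001, 0], [0, 0, 0], [0, 0, 0], [0, 0, 0], [0, 0, 0], [0, 0, 0], [0, 0, 0], [0, 0, 0], [0, 0, 0], [0, 0, 0], [0, 0, 0]], delta_rot=[[0, 0, 0], [3.44, 0, -4.91], [3.44, 0, -4.91], [4.01, 0, -5.73], [4.01, 0, -5.73], [4.01, 0, -5.73], [4.01, 0, -5.73], [4.01, 0, -5.73], [4.01, 0, -5.73], [4.01, 0, -5.73], [0, 0, 0], [0, 0, 0]])

```text
clock: 7.4
position: [0.6207, 0.0821, 0.1006]
ee_rot: [0.232, 0.57, 0.767, 0.182]
contact_force: [-6.1, -10.5, 4.9]
width: 0.0112
gripper_force: 41.5
```

```bash
cat > st.py <<'E'
from h import *
from scipy.spatial.transform import Rotation as R
s=readout.get_state();q=s['ee_rot'];M=R.from_quat(q[[1,2,3,0]]).as_matrix()
print(s['clock'],s['position'],s['qpos'],s['contact_force'],s['moment'],s['width'],'\n',np.round(M,3))
E
python3 st.py
```

```text
7.4 [0.62073936 0.08210065 0.10057498] [ 0.01761525  0.26487099  2.10075056  0.02727763  0.17736122 -0.30133291] [ -6.07687722 -10.54815164   4.86066853] [-1.25962048  0.39413128 -0.99781474] 0.01120146797760023 
 [[-0.243  0.79   0.563]
 [ 0.958  0.285  0.015]
 [-0.149  0.544 -0.826]]
```

>>> send_rows(xyz=[[0, 0, 0], [0, 0, 0], [0, 0, 0], [0, 0, 0], [0, 0, 0]], delta_rot=[[3.44, 0, -4.91], [3.44, 0, -4.91], [3.44, 0, -4.91], [2, 0, -2.87], [0, 0, 0]])

```text
clock: 7.9
position: [0.6203, 0.082, 0.1003]
ee_rot: [0.196, 0.7, 0.65, 0.224]
contact_force: [-9.5, -12.3, 5.9]
width: 0.0112
gripper_force: 56.8
```

```bash
python3 st.py
```

```text
7.9 [0.62026408 0.08198767 0.10027962] [0.01561628 0.2645024  2.10735987 0.04820124 0.16541343 0.04448412] [ -9.47514856 -12.34777703   5.94358229] [-2.35348077  0.57645644 -0.04905447] 0.011238367856878302 
 [[ 0.056  0.821  0.568]
 [ 0.997 -0.079  0.017]
 [ 0.059  0.565 -0.823]]
```

>>> send_rows(xyz=[[0, 0, 0], [0, 0, 0], [0, 0, 0], [0, 0, 0], [0, 0, 0]], delta_rot=[[0, 0, 0], [0, 0, 0], [0, 0, 0], [0, 0, 0], [0, 0, 0]], gripper=0.0854)

```text
clock: 8.4
position: [0.6225, 0.0839, 0.1009]
ee_rot: [0.196, 0.701, 0.648, 0.226]
contact_force: [-0.3, -0.0, 0.6]
width: 0.0823
gripper_force: 0.0
```

>>> send_rows(xyz=[[-0.006, 0, 0.008], [-0.011, 0, 0.016], [-0.017, 0, 0.025], [-0.023, 0, 0.033], [-0.02, 0, 0.04], [-0.02, 0, 0.04], [0, 0, 0.04], [0, 0, 0]], delta_rot=[[0, 0, 0], [0, 0, 0], [0, 0, 0], [0, 0, 0], [0, 7, 0], [0, 7, 0], [0, 7, 0], [0, 0, 0]])

```text
clock: 9.2
position: [0.544, 0.0839, 0.282]
ee_rot: [0.106, 0.725, 0.668, 0.13]
contact_force: [1.0, -0.5, -0.1]
width: 0.0855
gripper_force: 0.0
```

```bash
python3 st.py; python3 - <<'E'
from h import *
d=snap('wrist','w3')
cv2.imwrite('pics/w3c.png',cv2.imread('pics/w3.png'))
E
```

```text
9.2 [0.54400238 0.08385583 0.28203283] [0.01750755 0.0367714  1.72713234 0.0156443  1.04061972 0.09389206] [ 0.95090439 -0.54697458 -0.0719988 ] [0.06369649 0.08862176 0.03237854] 0.08549977310942079 
 [[ 0.074  0.941  0.33 ]
 [ 0.996 -0.085  0.019]
 [ 0.046  0.328 -0.944]]
```

View pics/w3.png

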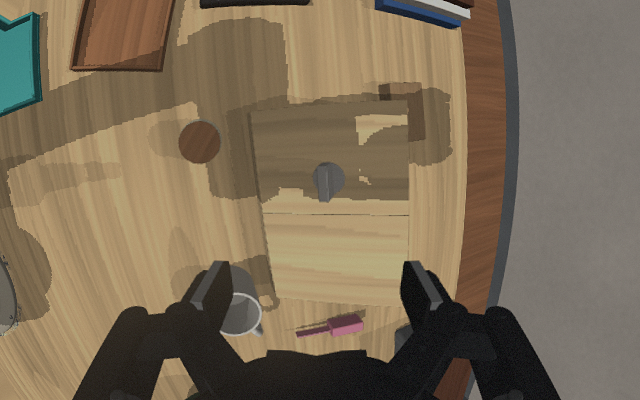

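The seam is closed: a thin line at row 214, with the wing along it at (325,180). The mug and candle haven't moved. Next is the gauge.

>>> send_rows(xyz=[[0, 0, 0.01], [0.005, -0.03, 0.01], [0.006, -0.038, 0], [0.006, -0.038, 0], [0.006, -0.038, 0], [0.006, -0.038, 0], [0.006, -0.038, 0], [0.006, -0.038, -0.02], [0.006, -0.038, -0.03], [0.006, -0.038, -0.03], [0.006, -0.038, -0.03], [0, -0.038, 0]], delta_rot=[[0, 7, 0], [0, 7, 0], [0, 0, -7.4], [0, 0, -7.4], [0, 0, -7.4], [0, 0, -7.4], [0, 0, -7.4], [0, 0, -7.4], [0, 0, -7.4], [0, 0, -7.4], [0, 0, -7.4], [0, 0, 0]])

```text
clock: 10.45
position: [0.5942, -0.3248, 0.1762]
ee_rot: [0.031, 0.986, 0.161, 0.015]
contact_force: [0.3, 1.1, -1.0]
width: 0.0855
gripper_force: 0.0
```

>>> send_rows(xyz=[[0, 0, 0], [0, 0, 0]], delta_rot=[[0, 0, 0], [0, 0, 0]])

```text
clock: 10.65
position: [0.5961, -0.3261, 0.1817]
ee_rot: [0.034, 0.986, 0.16, 0.018]
contact_force: [0.0, 0.8, -0.2]
width: 0.0853
gripper_force: 0.0
```

```bash
python3 st.py; python3 - <<'E'
from h import *
d=snap('wrist','w4')
d3=load('w3')
print('seam front',atz(d3,263.5,212,.04),'seam back',atz(d3,409,215,.145),'front loose',atz(d3,276,297,.04),'front fix',atz(d3,248,114,.04),'candle',atz(d3,200,142,.07))
E
```

```text
10.65 [ 0.59614929 -0.32609834  0.18170503] [-0.58881787  0.42296648  1.40598365 -0.02754859  1.23950843  0.66743988] [ 0.00476908  0.7767445  -0.2149613 ] [ 0.05352866 -0.00408403 -0.02173824] 0.08528172139318548 
 [[ 0.948  0.315  0.046]
 [ 0.318 -0.946 -0.062]
 [ 0.024  0.074 -0.997]]
seam front [0.55165568 0.04060837 0.04      ] seam back [0.70052581 0.03911507 0.145     ] front loose [ 0.54996286 -0.09081165  0.04      ] front fix [0.54779246 0.16665668 0.04      ] candle [0.48703944 0.14319592 0.07      ]
```

View pics/w4.png

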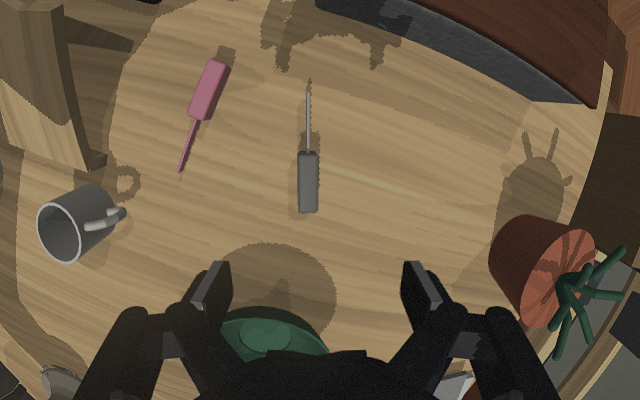

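The gauge handle is at rows 152–211 and columns 298–318, and the blade runs up to (308,90), already in line with the tool. I'll locate the handle precisely.

```bash
python3 - <<'E'
from h import *
d=load('w4')
for p,z in(((299.5,153),.032),((317.5,152),.032),((316.5,211.5),.032),((298.5,211.5),.032),((308,91),.024),((308.5,150),.024),((308,182),.032)): print(np.round(atz(d,*p,z),4))
E
```

```text
[ 0.6306 -0.3087  0.032 ]
[ 0.6368 -0.3248  0.032 ]
[ 0.5797 -0.3428  0.032 ]
[ 0.5745 -0.3256  0.032 ]
[ 0.6898 -0.2981  0.024 ]
[ 0.6351 -0.3167  0.024 ]
[ 0.606  -0.3253  0.032 ]
```

>>> send_rows(xyz=[[0.004, 0, -0.03], [0.004, 0, -0.04], [0, 0, -0.04], [0, 0, -0.035], [0, 0, -0.015], [0, 0, 0], [0, 0, 0]], delta_rot=[[3.5, 2.6, 0], [0, 0, 0], [0, 0, 0], [0, 0, 0], [0, 0, 0], [0, 0, 0], [0, 0, 0]])

```text
clock: 11.4
position: [0.6065, -0.3261, 0.0251]
ee_rot: [0.003, 0.987, 0.162, 0.002]
contact_force: [0.3, -0.9, -0.1]
width: 0.0854
gripper_force: 0.0
```

```bash
python3 st.py
```

```text
11.4 [ 0.60651807 -0.32607022  0.0251386 ] [-5.93875082e-01  5.94606053e-01  1.51766628e+00 -7.92793181e-04
  1.02204293e+00  6.52361447e-01] [ 0.27778652 -0.9008542  -0.08417872] [-0.00718777 -0.01180537 -0.015703  ] 0.08540371064841147 
 [[ 0.948  0.319  0.006]
 [ 0.319 -0.948 -0.005]
 [ 0.004  0.006 -1.   ]]
```

>>> send_rows(xyz=[[-0.001, 0, -0.012], [0, 0, -0.007], [0, 0, 0]], delta_rot=[[0, 0, 0], [0, 0, 0], [0, 0, 0]])

```text
clock: 11.7
position: [0.6038, -0.3258, 0.0039]
ee_rot: [0.001, 0.987, 0.161, 0.001]
contact_force: [0.2, -0.5, -0.2]
width: 0.0853
gripper_force: 0.0
```

>>> send_rows(xyz=[[0, 0, 0], [0, 0, 0], [0, 0, 0], [0, 0, 0], [0, 0, 0], [0, 0, 0], [0, 0, 0], [0, 0, 0]], delta_rot=[[0, 0, 0], [0, 0, 0], [0, 0, 0], [0, 0, 0], [0, 0, 0], [0, 0, 0], [0, 0, 0], [0, 0, 0]], gripper=0.0, force=40)

```text
clock: 12.5
position: [0.6047, -0.3263, 0.0048]
ee_rot: [0.002, 0.987, 0.161, 0.002]
contact_force: [-0.1, -0.4, 1.7]
width: 0.0195
gripper_force: 39.4
```

```bash
python3 st.py
```

```text
12.5 [ 0.60466219 -0.32634516  0.00476214] [-5.95679083e-01  6.14673748e-01  1.53828273e+00 -9.21461175e-04
  9.83274842e-01  6.51506870e-01] [-0.11403709 -0.39949484  1.68682582] [-0.03063687  0.01458985  0.00938479] 0.019477557043954097 
 [[ 0.948  0.318  0.004]
 [ 0.318 -0.948 -0.004]
 [ 0.003  0.005 -1.   ]]
```

>>> send_rows(xyz=[[0, 0, 0.03], [0, 0, 0.05], [-0.01, 0.015, 0.05], [-0.018, 0.035, 0.03], [-0.018, 0.04, 0], [-0.018, 0.04, 0], [-0.018, 0.04, 0], [-0.018, 0.04, 0], [-0.018, 0.04, 0], [-0.018, 0.04, 0], [-0.018, 0.04, 0], [-0.018, 0.035, 0]], delta_rot=[[0, 0, 0], [0, 0, 0], [0, 0, 0], [0, 0, -2], [0, 0, -2], [0, 0, -2], [0, 0, -2], [0, 0, -2], [0, 0, -2], [0, 0, -2.5], [0, 0, -2], [0, 0, -2]])

```text
clock: 13.7
position: [0.4314, 0.0397, 0.1612]
ee_rot: [0.002, 1.0, -0.0, 0.001]
contact_force: [-0.9, 0.6, -0.7]
width: 0.0195
gripper_force: 39.3
```

>>> send_rows(xyz=[[0, 0, 0], [0, 0, 0]], delta_rot=[[0, 0, 0], [0, 0, 0]])

```text
clock: 13.9
position: [0.4325, 0.0385, 0.1615]
ee_rot: [0.002, 1.0, 0.002, 0.001]
contact_force: [0.4, 0.4, -0.8]
width: 0.0196
gripper_force: 39.5
```

```bash
python3 st.py;python3 - <<'E'
from h import *
snap('wrist','w5')
E
```

```text
13.9 [0.43253612 0.03853402 0.16146962] [-0.0678773   0.11792965  1.89893506 -0.00492652  1.12198744  1.50117176] [ 0.36206401  0.44390445 -0.76932366] [-0.09891556  0.04135343 -0.03894739] 0.019596010216787696 
 [[ 1.     0.004  0.002]
 [ 0.004 -1.    -0.005]
 [ 0.002  0.005 -1.   ]]
```

View pics/w5.png

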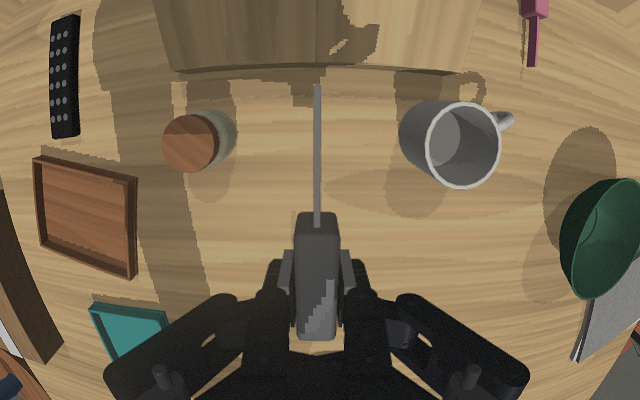

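The gauge is held straight, with its blade tip at (317,86). The seam shows at the riser front edge around (318,64), and there is clear room between the candle and the mug.

```bash
python3 - <<'E'
from h import *
d=load('w5')
print('tip top',atz(d,317.3,85.5,.1807),'handle/blade root',atz(d,318,226,.1807))
print('seam',atz(d,317.5,64,.04),'front edge foot L/R',atz(d,176,71,.036),atz(d,478,73,.036), 'tray',[np.round(atz(d,u,v,.022),4) for u,v in((33,157),(137,178),(134,280),(39,246))])
g=cv2.cvtColor(d['color'],cv2.COLOR_RGB2GRAY).astype(int)
for r in(30,45,55):print(r,g[r,305:330])
E
```

```text
tip top [0.52095523 0.03922348 0.1807    ] handle/blade root [0.462353  0.0386279 0.1807   ]
seam [0.54805392 0.03800608 0.04      ] front edge foot L/R [0.55010935 0.16545617 0.036     ] [ 0.55262254 -0.11109772  0.036     ] tray [array([0.4817, 0.4008, 0.022 ]), array([0.4477, 0.2267, 0.022 ]), array([0.3205, 0.2617, 0.022 ]), array([0.3548, 0.4353, 0.022 ])]
30 [90 89 89 88 92 92 92 95 94 94 92 85 85 87 87 89 90 87 90 92 89 89 91 91
 90]
45 [91 91 92 90 91 95 96 94 96 97 88 81 87 86 88 88 89 90 91 90 89 91 91 90
 89]
55 [90 92 92 94 94 96 92 97 97 98 87 79 87 89 89 90 88 91 91 88 89 92 89 91
 86]
```

>>> send_rows(xyz=[[0, 0, -0.03], [0, 0, -0.04], [0, 0, -0.04], [0, 0, -0.03], [0, 0, -0.01], [0, 0, 0], [0, 0, 0]], delta_rot=[[0, 0, 0], [0, 0, 0], [0, 0, 0], [0, 0, 0], [0, 0, 0], [0, 0, 0], [0, 0, 0]])

```text
clock: 14.65
position: [0.4345, 0.0373, 0.0122]
ee_rot: [0.002, 1.0, 0.0, 0.002]
contact_force: [0.4, 0.2, -0.7]
width: 0.0193
gripper_force: 39.4
```

>>> send_rows(xyz=[[0.006, 0, 0], [0.006, 0, 0], [0.006, 0, 0], [0.004, 0, 0], [0.002, 0, 0], [0, 0, 0], [0, 0, 0]], delta_rot=[[0, 0, 0], [0, 0, 0], [0, 0, 0], [0, 0, 0], [0, 0, 0], [0, 0, 0], [0, 0, 0]])

```text
clock: 15.35
position: [0.4566, 0.038, 0.0114]
ee_rot: [0.002, 1.0, 0.001, 0.001]
contact_force: [-0.1, 0.6, -0.6]
width: 0.0194
gripper_force: 39.4
```

Now I'll creep forward until it makes contact.

>>> send_rows(xyz=[[0.001, 0.001, 0], [0.001, 0, 0], [0.001, 0, 0], [0, 0, 0], [0, 0, 0]], delta_rot=[[0, 0, 0], [0, 0, 0], [0, 0, 0], [0, 0, 0], [0, 0, 0]])

```text
clock: 15.85
position: [0.46, 0.039, 0.0115]
ee_rot: [0.002, 1.0, 0.001, 0.001]
contact_force: [-0.1, -0.0, 0.0]
width: 0.0193
gripper_force: 39.4
```

>>> send_rows(xyz=[[0.001, 0, 0], [0.001, 0, 0], [0, 0, 0], [0, 0, 0]], delta_rot=[[0, 0, 0], [0, 0, 0], [0, 0, 0], [0, 0, 0]])

```text
clock: 16.25
position: [0.4611, 0.039, 0.0113]
ee_rot: [0.002, 1.0, 0.001, 0.0]
contact_force: [-2.2, 0.4, 0.1]
width: 0.0194
gripper_force: 39.6
```

>>> send_rows(xyz=[[0.001, 0, 0], [0, 0, 0], [0, 0, 0], [0, 0, 0]], delta_rot=[[0, 0, 0], [0, 0, 0], [0, 0, 0], [0, 0, 0]])

```text
clock: 16.65
position: [0.4611, 0.039, 0.0112]
ee_rot: [0.002, 1.0, 0.001, -0.001]
contact_force: [-4.7, -0.2, 1.6]
width: 0.0194
gripper_force: 39.8
```

>>> send_rows(xyz=[[-0.01, 0, 0], [-0.02, 0, 0], [-0.002, 0, 0.04], [0, 0, 0.05], [0, 0, 0.04], [-0.005, 0.037, 0], [-0.005, 0.037, 0], [-0.005, 0.038, 0], [-0.005, 0.038, 0], [-0.005, 0.038, 0], [-0.005, 0.038, 0], [-0.006, 0.037, 0]], delta_rot=[[0, 0, 0], [0, 0, 0], [0, 0, 0], [0, 0, 5.5], [0, 0, 8.2], [0, 0, 8.2], [0, 0, 8.2], [0, 0, 8.2], [0, 0, 8.2], [0, 0, 8.2], [0, 0, 8.2], [0, 0, 8.2]])

```text
clock: 17.85
position: [0.3952, 0.3039, 0.1417]
ee_rot: [0.001, 0.811, 0.584, 0.003]
contact_force: [1.0, 0.1, -0.4]
width: 0.0193
gripper_force: 39.5
```

>>> send_rows(xyz=[[0, 0, 0], [0, 0, 0], [0, 0, 0]], delta_rot=[[0, 0, 7.7], [0, 0, 0], [0, 0, 0]])

```text
clock: 18.15
position: [0.395, 0.3018, 0.1414]
ee_rot: [0.001, 0.773, 0.634, 0.002]
contact_force: [-0.5, 0.1, -0.2]
width: 0.0196
gripper_force: 39.6
```

```bash
python3 st.py;python3 - <<'E'
from h import *
d=snap('scene','s2');d=snap('wrist','w6');c=d['color'].astype(int)
P=cloud(load('s2'))
# wooden tray colour extent in scene cloud
C=load('s2')['color'].astype(int)
m=(C[...,0]-C[...,2]>45)&(C[...,0]<190)&(P[...,0]>.28)&(P[...,0]<.53)&(P[...,1]>.2)&(P[...,1]<.46)&(P[...,2]>.015)&(P[...,2]<.03)
q=P[m][:,:2].astype(np.float32);print(len(q),cv2.minAreaRect(q))
E
```

```text
18.15 [0.39499059 0.30177712 0.14142176] [ 5.13274891e-01  2.27775573e-01  1.81232429e+00 -1.42744961e-03
  1.09648243e+00  7.10749746e-01] [-0.49037237  0.12254022 -0.24412019] [-0.04872964  0.03276107  0.04121314] 0.019583642104734462 
 [[ 0.196  0.981  0.005]
 [ 0.981 -0.196  0.001]
 [ 0.002  0.005 -1.   ]]
866 ((0.4295637011528015, 0.3298986554145813), (0.17097868025302887, 0.19405770301818848), 77.31839752197266)
```

>>> send_rows(xyz=[[0, 0, -0.03], [0, 0, -0.04], [0, 0, -0.035], [0, 0, -0.015], [0, 0, -0.006], [0, 0, 0], [0, 0, 0]], delta_rot=[[0, 0, 0], [0, 0, 0], [0, 0, 0], [0, 0, 0], [0, 0, 0], [0, 0, 0], [0, 0, 0]])

```text
clock: 18.95
position: [0.3961, 0.3022, 0.0164]
ee_rot: [0.001, 0.773, 0.635, 0.003]
contact_force: [-0.8, 0.2, -1.4]
width: 0.019
gripper_force: 39.5
```

>>> send_rows(xyz=[[0, 0, -0.003], [0, 0, -0.002], [0, 0, 0], [0, 0, 0]], delta_rot=[[0, 0, 0], [0, 0, 0], [0, 0, 0], [0, 0, 0]])

```text
clock: 19.35
position: [0.3951, 0.3021, 0.0107]
ee_rot: [0.001, 0.772, 0.635, 0.002]
contact_force: [0.3, -1.1, 0.1]
width: 0.0191
gripper_force: 39.5
```

>>> send_rows(xyz=[[0, 0, 0], [0, 0, 0], [0, 0, 0], [0, 0, 0], [0, 0, 0]], delta_rot=[[0, 0, 0], [0, 0, 0], [0, 0, 0], [0, 0, 0], [0, 0, 0]], gripper=0.05)

```text
clock: 19.85
position: [0.395, 0.302, 0.0105]
ee_rot: [0.001, 0.772, 0.635, 0.002]
contact_force: [0.5, 0.4, -1.2]
width: 0.0501
gripper_force: 0.0
```

>>> send_rows(xyz=[[0, 0, 0.02], [0, 0, 0.04], [0, 0, 0.05], [0, 0, 0.05], [0, 0, 0], [0, 0, 0], [0, 0, 0]], delta_rot=[[0, 0, 0], [0, 0, 0], [0, 0, 0], [0, 0, 0], [0, 0, 0], [0, 0, 0], [0, 0, 0]])

```text
clock: 20.55
position: [0.3939, 0.3013, 0.1692]
ee_rot: [0.001, 0.772, 0.635, 0.001]
contact_force: [-0.5, -0.9, -0.4]
width: 0.0502
gripper_force: 0.0
```

```bash
python3 st.py;python3 - <<'E'
from h import *
d=snap('wrist','w7');c=d['color'].astype(int)
sat=c.max(-1)-c.min(-1)
m=((sat<22)&(c.max(-1)<150)).astype(np.uint8)
n,l,s,ce=cv2.connectedComponentsWithStats(m)
for i in range(1,n):
    if s[i,4]>150:
        v,u=np.where(l==i);print(s[i],ce[i].round(),np.round(atz(d,*ce[i],.03),3))
        if 200<s[i,4]<8000 and s[i,1]<250:
            r=np.argmin(v);b=np.argmax(v);print('  top',u[r],v[r],np.round(atz(d,u[r],v[r],.029),4),'bottom',u[b],v[b],np.round(atz(d,u[b],v[b],.037),4))
w=(c[...,0]-c[...,2]>30)&(c[...,0]<165);
for r in(100,140,180): print(r,[tuple(c[r,k]) for k in range(230,410,12)])
E
```

```text
20.55 [0.39391307 0.30134577 0.16921273] [ 5.13406246e-01  2.02036434e-01  1.76975869e+00 -1.11546312e-03
  1.16799638e+00  7.08043451e-01] [-0.50008209 -0.92586128 -0.3913759 ] [0.02724399 0.05211735 0.04267862] 0.05021171235164546 
 [[ 0.193  0.981  0.002]
 [ 0.981 -0.193 -0.   ]
 [ 0.     0.002 -1.   ]]
[ 595    0   28  123 1521] [608.  62.] [0.79  0.404 0.03 ]
  top 595 0 [0.7879 0.4867 0.029 ] bottom 611 122 [0.7798 0.3268 0.037 ]
[ 409   98  124   51 4819] [470. 122.] [0.555 0.344 0.03 ]
  top 516 98 [0.6169 0.3626 0.029 ] bottom 417 148 [0.4937 0.3271 0.037 ]
[169 147  25  57 297] [183. 174.] [0.268 0.345 0.03 ]
  top 179 147 [0.2712 0.3725 0.029 ] bottom 189 203 [0.2686 0.317  0.037 ]
[ 307  154   21   68 1341] [317. 189.] [0.395 0.304 0.03 ]
  top 316 154 [0.4006 0.3367 0.029 ] bottom 309 221 [0.3819 0.2762 0.037 ]
[ 572  208   68  192 5263] [619. 342.] [ 0.992 -0.161  0.03 ]
  top 639 208 [0.8969 0.1822 0.029 ] bottom 572 399 [ 0.888  -0.2986  0.037 ]
[572 224  17  37 250] [580. 243.] [0.738 0.164 0.03 ]
  top 576 224 [0.7229 0.1951 0.029 ] bottom 584 260 [0.7468 0.1365 0.0
[... 1442 characters left out ...]
.int64(105))]
180 [(np.int64(199), np.int64(173), np.int64(128)), (np.int64(189), np.int64(160), np.int64(120)), (np.int64(80), np.int64(61), np.int64(48)), (np.int64(118), np.int64(87), np.int64(62)), (np.int64(163), np.int64(115), np.int64(81)), (np.int64(142), np.int64(102), np.int64(70)), (np.int64(139), np.int64(97), np.int64(68)), (np.int64(117), np.int64(119), np.int64(116)), (np.int64(96), np.int64(97), np.int64(94)), (np.int64(103), np.int64(74), np.int64(53)), (np.int64(157), np.int64(110), np.int64(77)), (np.int64(90), np.int64(65), np.int64(47)), (np.int64(58), np.int64(46), np.int64(33)), (np.int64(146), np.int64(123), np.int64(91)), (np.int64(145), np.int64(123), np.int64(90))]
```

The gauge handle is at (0.395, 0.304), in the tray as planned, and the gripper is clear of it. I'm handing in.

```bash
python3 -c "
from rig import order
print(order.sign_off())"
```

```text
the job is handed in; nothing more can be done
None
```

I turned the cam to its stop, which closed the seam. The gauge blade jammed on it at about 5 N without going in, then I laid the gauge in the wooden tray and released it, and handed the job in at about 20.6 s; no verdict was returned.

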